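Park the bulb-counting kit in its matching bench holders

TASK

Clear up after the bulb count: put each of the four loose things into the white holder made for it - the small reagent bottle into the larger round cup, the vial into the smaller round cup, the hand tally counter flat into the middle of the tray with raised corners, lying lengthwise in it, and the black forceps across both notches of the forceps rest, centred along it. Set the glass down upright, do not drop it or knock it over, and let go of everything.

Things in the scene. Friction and masses are not known exactly. Their poses are not given: they have to be found in the camera images.
- small_bottle_center (a point): Small round screw-cap reagent bottle with a blue cap, standing upright: straight body 46 mm in diameter up to 54 mm above the underside, then a tapering shoulder and cap, 87 mm tall in all; about 0.15 kg. Grip the straight body, not shoulder or cap. The point is on its axis, 36 mm above its underside; z up. Not the bigger bottle of the same kind at the back of the table.
- vial_center (a point): Capped glass vial with a black cap, standing upright: glass body 27 mm in diameter up to 48 mm above the underside, 64 mm tall with the cap, about 30 g. Grip the glass, not the cap. The point is on its axis, 28 mm above its underside; z up.
- counter_center (a point): Hand tally counter lying flat: round white case, 42 mm diameter, 20 mm high (26 with the lever plate), about 60 g, with a reset knob on one side (its -y, reaching 30 mm from the point) and a wire finger loop on the other (+y, 39 mm). The point is at the centre of the round case, 10 mm above its underside; x across the width, y along the length, z up. Grip the round case along x.
- forceps_center (a point): Black curved forceps lying flat: 117 mm long (its x), 17 mm wide (its y), 11 mm high, about 20 g, rigid. The point is at the middle of the length, 5.5 mm above the underside; z up. Grip it at the middle, across its width.
- large_ring_holder_floor (a point): Larger of the two round white cup holders, for the small bottle; fixed to the table. Flat dark floor 64 mm in diameter inside a 4 mm wall that stands 6 mm above the floor. The point is the centre of the floor, 4 mm above the table; z up.
- small_ring_holder_floor (a point): Smaller of the two round white cup holders, for the vial; fixed to the table. Flat dark floor 45 mm in diameter inside a 4 mm wall that stands 6 mm above the floor. The point is the centre of the floor, 4 mm above the table; z up.
- corner_tray_floor (a point): Oblong white tray with a dark floor and only its four corners raised, for the tally counter; fixed to the table. Floor 58 mm wide (its x) by 98 mm long (its y); the corner walls are 4 mm thick, reach 20 mm along each side and stand 6 mm above the floor. The point is the centre of the floor, 4 mm above the table; z up.
- notched_rest_seat (a point): White forceps rest, fixed: base strip 100 mm (its x) by 52 by 4 mm, dark in the middle, with two notched saddles 42 mm either side of the middle, each 10 mm thick along x, with 74 mm free between for fingers. Forceps lie in both notches, along x. Notches: 36 mm wide, bottoms 14 mm and prong tips 24 mm above the table. The point is mid-way between the notches, 14 mm above the table; z up.

How it is judged:
By the outcome, as a careful person would: the job done as asked, in the order asked, and still so for the second after the job is handed in, with the robot touching nothing.
It also fails if it takes over 134 s, if anything falls off the work surface, if the arm or the gripper's body presses on something with over 40 N, if the wrist force passes 120 N, or if a joint passes its speed limit or range.

ROBOT

A 6-joint arm with a two-finger parallel gripper is mounted at the origin on a cart in front of the work surface, level with it; the furniture and walls round the work are solid. World frame = base frame: x ahead of the robot, y to its left, z up, the work surface at z = 0. Lengths are in m, angles in degrees, forces in N, time in s.
With the tool pointing down it reaches from about 0.25 to 0.725 m from the base axis. Payload 9.7 kg.
Tool frame: the origin (TCP) lies between the finger pads; the fingertips stand 19 mm ahead of it and the grasp point (between the pads) is the TCP; z points along the fingers, y is the line along which they close (so a half turn about z gives the same grasp; the last joint's range is limited). The gripper opens to 85 mm and grips with 20 to 120 N. Pads are 22 mm wide; open, the fingers measure 114 mm over their backs; the gripper's body (76 mm by 85 mm) begins 54 mm behind the grasp point. The pads swing forward as they close: fully open they stand 13 mm farther back than shut.
Start: joints at [70.302, 4.979, 10.078, 95.1, 0, 90], TCP at [0.185, 0.518, 0.25] pointing down, gripper open.
Joint ranges: [-179.16, 179.16], [-48.56, 103.87], [-65.8, 70.77], [-126.05, 130.52], [-82.76, 87.17], [-180, 180]. Speed limits (degrees/s): [127.2, 127.2, 147.25, 180, 180, 180].

INTERFACE

Orientations are given as [roll, pitch, yaw] about the fixed x, y, z axes, in that order (R = Rz(yaw) Ry(pitch) Rx(roll)).
In Python, from workcell import telemetry, camera, calibration, workorder gives the robot as it stands.
- The arm moves only by the tool play_rows, never from a script. Its argument "increments" is a list of rows, each a list of 3 entries, a list of its own where there are three numbers: the shift along the tool's x, y, z in mm, then the turn, a rotation vector about the tool's x, y, z in degrees, then the closure, from 0 (fully open) to 1 (shut). In form: [[[x, y, z], [ax, ay, az], jaw], ...]. A call has 1 to 20 rows; each row is the pose to reach, as a shift and turn from the pose commanded when the call began, along the tool's axes at that moment; what a row does not reach only later rows make up. A row lasts 1/10 s, in which the tool goes at most 50 mm and 8.59 degrees, less where a joint would pass 70% of its speed; a pose out of reach is approached as far as the arm can. A call with a gripper value outside its range is refused whole. The fingers move at their own pace and stop on an object; "grip_force" is the grip in N (left out, the last holds). Time passes only in rows, so rows that repeat a pose let the fingers close. It gives the time, the measured TCP pose, the force, the opening and the grip force at its end, in the units of the state.
- telemetry.get_obs(): the state, without advancing time (a new reading comes with each control period).
- camera(name): name is "side" or "top" or "wrist"; returns (picture, depth): 384x512x3 uint8, red, green, blue; 384x512 float32, m along the optical axis (not along the pixel's ray), 0 where there is no reading.
- calibration(name): a dict with "vertical_fov" (degrees; the focal length in pixels is half the picture's height over the tangent of half this angle, whatever the lens; pixels are square), "cx", "cy" (the principal point, pixels), "k1" (the pictures are not rectified: a ray, as slopes to the right and down, at radius r is drawn at 1 + k1 r^2 times it, then the intrinsics apply), "rvec" (rotation vector, rad) and "tvec" (3), from world to camera coordinates, as OpenCV has them; the wrist camera has in their place "hand_eye" (4x4, takes a point from camera to tool coordinates, whose origin is the TCP and whose axes are the flange's). Camera axes: x right, y down, z forward; pixel columns grow to the right and rows downward; lengths in m; the calibration is good to about 2 mm. A picture is of the moment at which its call begins: read the wrist's pose just before it. calibration takes no time and is no camera call.
- workorder.job_done(): hands the job in; it is judged then, once.
The state is a dict: "time": time; "q": joint angles; "qd": joint speeds; "joint_efforts": joint torques, N m; "ee_pos": TCP position; "tcp_rot": TCP orientation; "wrist_force": force on the tool from outside, world axes, zero at the start; "torque": the same for the moment, N m; "opening": finger opening in m; "grasp_force": force on a finger pad.
Only numpy, scipy, OpenCV 4.12 (cv2) and the standard library are available. Lean on these libraries where they do the work, as an engineer would, in place of code of your own. Each camera call takes 0.05 s, during which the arm holds its last target. There are 200 camera calls.

## Working session

There is one attempt and no reset: what is moved stays moved. The work goes in short steps, Python scripts to look and compute and a tool call to move; the robot and the scene stay as the last step left them, time stands still between calls to the robot, and variables do not carry over. Pictures are saved under pics/ and viewed, at most 14 in all, crops included, and the job is handed in when it is done.

Besides the shell and the picture viewer there is one more tool, called after "Emit:" as a command line: name --argument value ..., lists and objects as JSON in quotes. play_rows: Moves the arm, as the interface text tells. Its arguments: {"type":"object","properties":{"increments":{"type":"array"},"grip_force":{"type":"number"}},"required":["increments"]}

```bash
mkdir -p pics; ls
cat > h.py <<'E'
import numpy as np, cv2
from scipy.spatial.transform import Rotation as R
from workcell import telemetry, camera, calibration, workorder
def shot(n):
    o=telemetry.get_obs(); im,d=camera(n); return im,d,o
def world(n,d,o):
    """per-pixel world points"""
    c=calibration(n); H,W=d.shape; f=H/2/np.tan(np.radians(c["vertical_fov"])/2)
    u,v=np.meshgrid(np.arange(W),np.arange(H)); x=(u-c["cx"])/f; y=(v-c["cy"])/f
    a,b=x.copy(),y.copy()
    for _ in range(10):
        s=1+c["k1"]*(a*a+b*b); a=x/s; b=y/s
    P=np.stack([a*d,b*d,d],-1)
    if "hand_eye" in c:
        T=np.array(c["hand_eye"]); P=P@T[:3,:3].T+T[:3,3]
        return P@R.from_euler("xyz",o["tcp_rot"],degrees=True).as_matrix().T+np.array(o["ee_pos"])
    M=cv2.Rodrigues(np.array(c["rvec"],float))[0]; return (P-np.array(c["tvec"]).ravel())@M
def save(n,im): cv2.imwrite(f"pics/{n}.png",im[:,:,::-1])
E
python3 - <<'E'
from h import *
for n in ("top","side","wrist"):
    im,d,o=shot(n); save(n+"0",im); np.savez(n+"0",im=im,P=world(n,d,o),d=d)
    print(calibration(n))
print(o)
E
```

```text
pics
{'vertical_fov': 43.213179738774286, 'cx': 256.1507741483896, 'cy': 188.00279540833714, 'k1': -0.18912463001202298, 'rvec': array([ 2.13233147, -2.16050577,  0.13007479]), 'tvec': array([-0.00232796,  0.51039691,  1.68477102])}
{'vertical_fov': 45.51195382203959, 'cx': 249.6162078686416, 'cy': 194.26499000020118, 'k1': -0.021901887730778256, 'rvec': array([ 2.20670382, -0.31187443,  0.12581422]), 'tvec': array([-0.47819657,  0.12808622,  1.22825118])}
{'vertical_fov': 67.16768016701693, 'cx': 258.0331638277509, 'cy': 189.5264980494575, 'k1': -0.05082643466084206, 'hand_eye': array([[-2.68538390e-04, -9.60736035e-01, -2.77463869e-01,
         7.03871638e-02],
       [ 9.99999905e-01, -1.62598330e-04, -4.04824924e-04,
        -4.36695551e-05],
       [ 3.43814730e-04, -2.77463951e-01,  9.60735987e-01,
        -1.23845915e-01],
       [ 0.00000000e+00,  0.00000000e+00,  0.00000000e+00,
         1.00000000e+00]])}
{'time': 0.1, 'q': array([7.03016232e+01, 5.00664266e+00, 1.00394068e+01, 9.51014988e+01,
       1.95581920e-03, 9.00008111e+01]), 'qd': array([-0.10095211, -0.0497445 ,  0.15233835,  0.15655985, -0.11239873,
        0.0108984 ]), 'joint_efforts': array([ 1.44635873e-03, -5.21562374e+01,  4.65653265e+01,  1.60104653e-02,
        1.40268407e-04,  8.01709461e-06]), 'ee_pos': array([0.18531291, 0.51763203, 0.2496702 ]), 'tcp_rot': array([-1.79931265e+02, -1.95484474e-03,  1.60300810e+02]), 'wrist_force': array([-0.27944579,  0.53899881, -0.6115538 ]), 'torque': array([-0.00117271,  0.01293649,  0.01381205]), 'grasp_force': 0.0, 'opening': 0.08553012010225526}
```

View pics/top0.png

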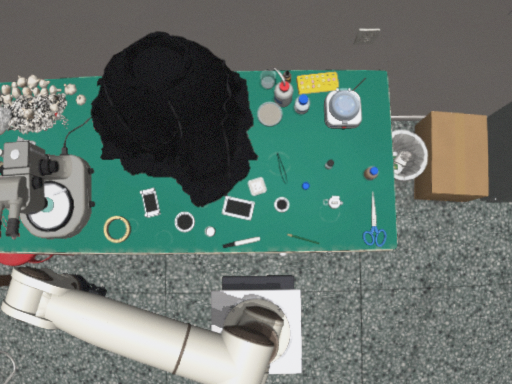

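View pics/side0.png

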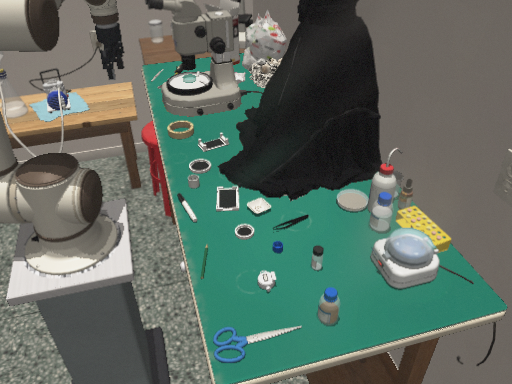

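The top view shows forward as up. The objects are the bottle at ~(372,172), vial (330,164), counter (335,203) and forceps (282,168). The holders are rings at (185,221) and (281,204), plus two oblong frames at (238,208) and (150,203). I'll zoom in and get world coordinates.

Run:
```python
from h import *
z=np.load("top0.npz"); im,P=z["im"],z["P"]
for n,(u,v) in dict(bottle=(372,172),vial=(330,164),counter=(335,203),forceps=(282,168),ringA=(185,221),ringB=(281,204),frA=(238,208),frB=(150,203),cap=(306,186),sq=(258,187),thing=(210,231)).items():
    print(n,P[v,u].round(4), P[v-7:v+8,u-7:u+8,2].max().round(3))
a=cv2.resize(im[185:240,130:260],None,fx=6,fy=6,interpolation=cv2.INTER_CUBIC)
b=cv2.resize(im[145:220,255:385],None,fx=6,fy=6,interpolation=cv2.INTER_CUBIC)
save("crop0",cv2.resize(np.vstack([a,b]),None,fx=.75,fy=.75))
```

```text
bottle [ 0.5541 -0.4138  0.085 ] 0.091
vial [ 0.588  -0.2703  0.0631] 0.068
counter [ 0.454  -0.2894  0.0228] 0.033
forceps [ 0.5867 -0.1035  0.0014] 1.738
ringA [0.3982 0.2492 0.0028] 1.738
ringB [ 0.455  -0.0972  0.0049] 1.738
frA [0.4423 0.0571 0.0097] 0.018
frB [0.4648 0.3784 0.003 ] 1.738
cap [ 0.5199 -0.1894 -0.0015] 1.738
sq [ 0.5179 -0.0154  0.0039] 0.022
thing [0.3613 0.1585 0.0039] 0.034
```

View pics/crop0.png

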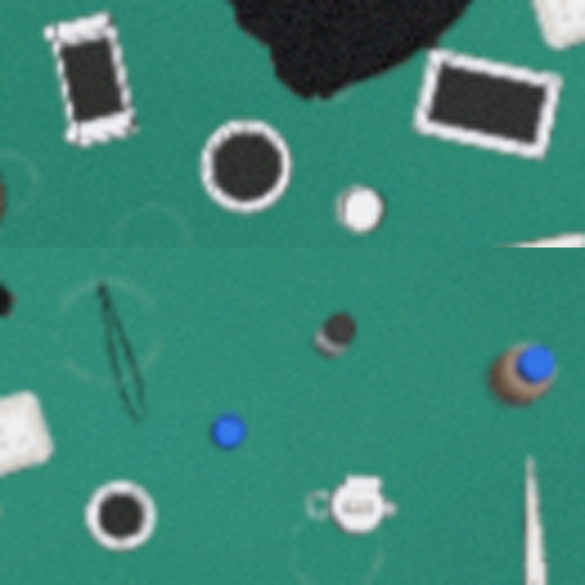

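The larger ring is at (0.40,0.25), the smaller ring at (0.455,−0.10), the tray at (0.44,0.06) and the rest at (0.465,0.38). Before moving I'll check the jacket height map near the path.

Run:
```python
from h import *
z=np.load("top0.npz"); P=z["P"]; 
ok=z["d"]>0
for y in np.arange(-.2,.6,.05):
    r=[]
    for x in np.arange(.4,.85,.05):
        m=ok&(abs(P[...,0]-x)<.025)&(abs(P[...,1]-y)<.025); r.append(round(float(P[m][:,2].max()),2) if m.any() else None)
    print(round(y,2),r)
```

```text
-0.2 [0.01, 0.01, 0.03, 0.02, 0.01, 0.01, 0.01, 0.01, 0.12]
-0.15 [0.01, 0.01, 0.01, 0.01, 0.01, 0.01, 0.01, 0.01, 0.11]
-0.1 [0.01, 0.02, 0.02, 0.01, 0.01, 0.01, 0.01, 0.02, 0.12]
-0.05 [0.01, 0.01, 0.02, 0.02, 0.01, 0.01, 0.01, 0.02, 0.03]
-0.0 [0.02, 0.01, 0.02, 0.03, 0.04, 0.04, 0.02, 0.03, 0.04]
0.05 [0.01, 0.02, 0.03, 0.04, 0.04, 0.06, 0.06, 0.11, 0.23]
0.1 [0.02, 0.01, 0.04, 0.08, 0.11, 0.18, 0.21, 0.34, 0.37]
0.15 [0.03, 0.04, 0.04, 0.1, 0.16, 0.23, 0.36, 0.43, 0.51]
0.2 [0.02, 0.04, 0.04, 0.11, 0.17, 0.25, 0.39, 0.49, 0.5]
0.25 [0.01, 0.02, 0.02, 0.07, 0.12, 0.26, 0.4, 0.48, 0.47]
0.3 [0.02, 0.01, 0.01, 0.04, 0.09, 0.24, 0.4, 0.47, 0.47]
0.35 [0.02, 0.03, 0.02, 0.03, 0.07, 0.2, 0.36, 0.48, 0.48]
0.4 [0.03, 0.02, 0.03, 0.03, 0.03, 0.18, 0.29, 0.37, 0.4]
0.45 [0.03, 0.01, 0.01, 0.04, 0.04, 0.16, 0.24, 0.32, 0.36]
0.5 [0.03, 0.01, 0.01, 0.01, 0.02, 0.06, 0.19, 0.24, 0.27]
0.55 [0.03, 0.01, 0.01, 0.01, 0.01, 0.04, 0.1, 0.17, 0.18]
```

Emit:
play_rows --increments '[[[0,0,-10],[0,0,0],0],[[0,0,-30],[0,0,0],0],[[0,0,-50],[0,0,0],0]]'

```text
time: 0.45
ee_pos: [0.1853, 0.5176, 0.3013]
tcp_rot: [-180.0, -0.0, 160.3]
wrist_force: [0.1, 0.5, -0.9]
opening: 0.0851
grasp_force: 0.0
```

Emit:
play_rows --increments '[[[-10,-13,0],[0,0,2],0],[[-30,-39,0],[0,0,6],0],[[-60,-78,0],[0,0,12],0],[[-90,-116,0],[0,0,18],0],[[-120,-155,0],[0,0,24],0],[[-151,-194,0],[0,0,30],0],[[-181,-233,0],[0,0,36],0],[[-211,-272,0],[0,0,42],0],[[-241,-311,0],[0,0,48],0],[[-271,-349,0],[0,0,54],0],[[-301,-388,0],[0,0,60],0],[[-331,-427,0],[0,0,66],0],[[-361,-466,0],[0,0,72],0],[[-392,-505,0],[0,0,78],0],[[-422,-543,0],[0,0,84],0],[[-452,-582,0],[0,0,90],0],[[-477,-615,0],[0,0,95],0],[[-492,-634,0],[0,0,98],0],[[-502,-647,0],[0,0,100],0],[[-502,-647,0],[0,0,100],0]]'

```text
time: 2.45
ee_pos: [0.4402, -0.2617, 0.3]
tcp_rot: [-180.0, 0.0, 60.2]
wrist_force: [-0.3, 0.7, -0.5]
opening: 0.0851
grasp_force: 0.0
```

Run:
```python
from h import *
im,d,o=shot("wrist"); save("w1",im); np.savez("w1",im=im,P=world("wrist",d,o),d=d); print(o["ee_pos"],o["tcp_rot"],o["q"])
```

```text
[ 0.4401666  -0.26171358  0.30004562] [-1.79957828e+02  4.38910293e-03  6.01920046e+01] [-3.07321716e+01  1.21935390e+00  1.17536455e+01  1.00576387e+02
 -5.06873007e-03  8.90758273e+01]
```

View pics/w1.png

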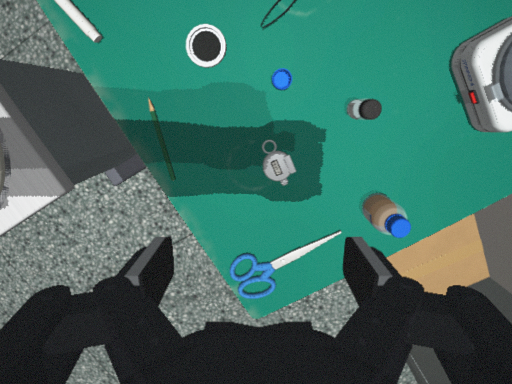

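The wrist view shows bottle (385,215), vial (365,108), counter (278,165) and small ring (206,45). Next I'll measure from the depth.

```bash
cat >> h.py <<'E'
from scipy.optimize import least_squares
def near(P,d,x,y,r,z0,z1):
    m=(d>0)&(np.hypot(P[...,0]-x,P[...,1]-y)<r)&(P[...,2]>z0)&(P[...,2]<z1); return P[m]
def circ(p,rad,c0):
    return least_squares(lambda c:np.hypot(p[:,0]-c[0],p[:,1]-c[1])-rad,c0,loss="soft_l1",f_scale=.002).x
E
python3 - <<'E'
from h import *
for f in ("w1","top0","side0"):
    z=np.load(f+".npz"); P,d=z["P"],z["d"]; print(f)
    for n,x,y,rad,zb,top in (("bottle",.56,-.41,.023,.05,.08),("vial",.588,-.27,.0135,.045,.056)):
        t=near(P,d,x,y,.05,top,.2)
        b=near(P,d,x,y,.05,.01,zb)
        print(n,"cap",len(t),((t[:,:2].min(0)+t[:,:2].max(0))/2).round(4) if len(t) else 0,np.median(t[:,2]).round(4) if len(t) else 0,"body",len(b),circ(b,rad,[x,y]).round(4) if len(b)>5 else 0)
    p=near(P,d,.454,-.289,.05,.008,.2)
    print("counter",len(p),p.mean(0).round(4) if len(p) else 0)
    p=near(P,d,.5,-.3,.05,-.03,.03); print("table z",np.median(p[:,2]))
E
```

```text
w1
bottle cap 333 [ 0.559  -0.4201] 0.0867 body 410 [ 0.5596 -0.421 ]
vial cap 377 [ 0.5928 -0.2707] 0.0646 body 177 [ 0.5934 -0.2713]
counter 735 [ 0.4588 -0.2866  0.0206]
table z 0.0004148870488403511
top0
bottle cap 43 [ 0.5595 -0.4196] 0.0854 body 36 [ 0.5587 -0.4231]
vial cap 40 [ 0.5918 -0.2709] 0.0623 body 26 [ 0.592  -0.2707]
counter 136 [ 0.4593 -0.2871  0.0185]
table z -4.583950418114982e-05
side0
bottle cap 119 [ 0.5589 -0.4231] 0.0852 body 237 [ 0.5589 -0.4204]
vial cap 79 [ 0.5923 -0.2732] 0.0626 body 124 [ 0.5927 -0.2711]
counter 255 [ 0.4565 -0.2925  0.0184]
table z -0.00041128760457504143
```

Emit:
play_rows --increments '[[[-4,9,8],[0,0,0],0],[[-12,27,25],[0,0,0],0],[[-24,55,51],[0,0,0],0],[[-36,82,76],[0,0,0],0],[[-47,109,102],[0,0,0],0],[[-59,137,128],[0,0,0],0],[[-70,160,150],[0,0,0],0],[[-76,175,163],[0,0,0],0],[[-79,182,170],[0,0,0],0],[[-79,182,170],[0,0,0],0],[[-79,182,175],[0,0,0],0],[[-79,182,188],[0,0,0],0],[[-79,182,205],[0,0,0],0],[[-79,182,222],[0,0,0],0],[[-79,182,238],[0,0,0],0],[[-79,182,250],[0,0,0],0],[[-79,182,258],[0,0,0],0],[[-79,182,262],[0,0,0],0],[[-79,182,263],[0,0,0],0],[[-79,182,263],[0,0,0],0]]'

```text
time: 4.5
ee_pos: [0.5591, -0.4195, 0.0378]
tcp_rot: [180.0, 0.0, 60.3]
wrist_force: [0.1, 0.3, 0.4]
opening: 0.0855
grasp_force: 0.0
```

Emit:
play_rows --increments '[[[0,0,0],[0,0,0],0.1],[[0,0,0],[0,0,0],0.2],[[0,0,0],[0,0,0],0.3],[[0,0,0],[0,0,0],0.4],[[0,0,0],[0,0,0],0.5],[[0,0,0],[0,0,0],0.6],[[0,0,0],[0,0,0],0.7],[[0,0,0],[0,0,0],0.8],[[0,0,0],[0,0,0],0.8]]' --grip_force 30

```text
time: 5.4
ee_pos: [0.5591, -0.4194, 0.0376]
tcp_rot: [180.0, 0.0, 60.3]
wrist_force: [0.9, -1.2, 3.2]
opening: 0.0455
grasp_force: 31.3
```

Emit:
play_rows --increments '[[[0,0,-3],[0,0,0],0.8],[[0,0,-10],[0,0,0],0.8],[[0,0,-25],[0,0,0],0.8],[[0,0,-50],[0,0,0],0.8],[[0,0,-80],[0,0,0],0.8],[[0,0,-110],[0,0,0],0.8],[[0,0,-137],[0,0,0],0.8],[[0,0,-155],[0,0,0],0.8],[[0,0,-162],[0,0,0],0.8]]'

```text
time: 6.3
ee_pos: [0.5593, -0.4196, 0.2029]
tcp_rot: [179.8, 0.0, 60.3]
wrist_force: [0.2, -0.8, -0.6]
opening: 0.0454
grasp_force: 31.1
```

Emit:
play_rows --increments '[[[5,-4,0],[0,0,-0.6],0.8],[[18,-15,0],[0,0,-2.4],0.8],[[36,-31,0],[0,0,-4.8],0.8],[[63,-54,0],[0,0,-8.4],0.8],[[90,-77,0],[0,0,-12],0.8],[[118,-100,0],[0,0,-15.6],0.8],[[145,-123,0],[0,0,-19.2],0.8],[[172,-146,0],[0,0,-22.8],0.8],[[199,-169,0],[0,0,-26.4],0.8],[[226,-192,0],[0,0,-30],0.8],[[253,-214,0],[0,0,-33.6],0.8],[[280,-237,0],[0,0,-37.2],0.8],[[307,-260,0],[0,0,-40.8],0.8],[[334,-283,0],[0,0,-44.4],0.8],[[362,-306,0],[0,0,-48],0.8],[[389,-329,0],[0,0,-51.6],0.8],[[416,-352,0],[0,0,-55.2],0.8],[[434,-368,0],[0,0,-57.6],0.8],[[447,-379,0],[0,0,-59.4],0.8],[[452,-383,0],[0,0,-60],0.8]]'

```text
time: 8.3
ee_pos: [0.4489, 0.1643, 0.198]
tcp_rot: [-179.9, -0.0, 120.5]
wrist_force: [0.8, -1.1, -2.5]
opening: 0.0446
grasp_force: 31.2
```

Run:
```python
from h import *
im,d,o=shot("wrist"); save("w2",im); np.savez("w2",im=im,P=world("wrist",d,o),d=d); print(o["ee_pos"],o["tcp_rot"],o["q"],o["opening"])
```

```text
[0.44888967 0.16432349 0.19801185] [-1.79898973e+02 -3.26892763e-02  1.20488090e+02] [ 2.00982346e+01 -5.51912386e+00 -6.17503174e+00  8.94493584e+01
  1.39334484e-02  7.96101029e+01] 0.04464296054343258
```

View pics/w2.png

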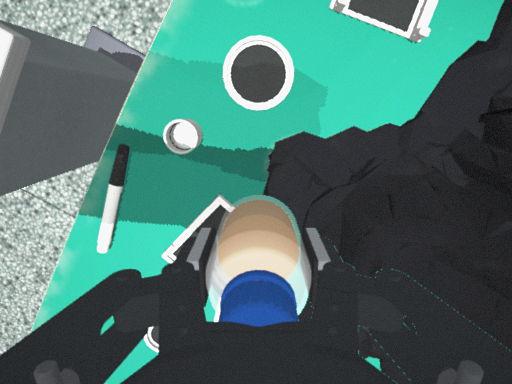

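The bottle is held. The large ring is fully visible at ~(258,73) and the rest's end at ~(380,15). I'll fit the ring.

```bash
cat >> h.py <<'E'
def dark(f,u,v,thr=90):
    """connected dark region at (u,v): world points"""
    z=np.load(f+".npz"); g=cv2.cvtColor(z["im"],cv2.COLOR_RGB2GRAY)
    n,l=cv2.connectedComponents((g<thr).astype(np.uint8),connectivity=4); m=l==l[v,u]; return z["P"][m],m.sum()
def rect(p):
    (c,s,a)=cv2.minAreaRect((p[:,:2]*1000).astype(np.float32)); return np.round(c,1),np.round(s,1),round(a,1)
E
python3 - <<'E'
from h import *
for f,u,v in (("w2",258,73),("top0",185,221),("w1",206,45),("top0",281,204)):
    p,n=dark(f,u,v); c,r=cv2.minEnclosingCircle((p[:,:2]*1000).astype(np.float32)); print(f,n,p.mean(0).round(4),np.round(c,1),r)
for u,v in ((238,208),(150,203)): 
    p,n=dark("top0",u,v); print("top",n,p.mean(0).round(4),rect(p))
E
```

```text
w2 2379 [0.396  0.253  0.0063] [397.4 250.6] 30.224767684936523
top0 161 [0.3964 0.2518 0.0031] [396.8 252.5] 26.34417152404785
w1 635 [ 0.4538 -0.0977  0.0047] [453.6 -97.7] 18.673078536987305
top0 64 [ 0.4521 -0.0976  0.0308] [375.4 -66.8] 101.36949157714844
top 280 [0.4443 0.058  0.0028] (array([444.3,  57.9]), array([82.4, 43.5]), 76.8)
top 168 [0.4677 0.3788 0.003 ] (array([468.3, 379.2]), array([61.6, 38.6]), 12.8)
```

Emit:
play_rows --increments '[[[3,0,0],[0,0,0],0.8],[[12,0,0],[0,0,0],0.8],[[27,0,0],[0,0,0],0.8],[[45,0,0],[0,0,0],0.8],[[63,0,5],[0,0,0],0.8],[[80,-1,15],[0,0,0],0.8],[[93,-1,30],[0,0,0],0.8],[[100,-1,47],[0,0,0],0.8],[[102,-1,65],[0,0,0],0.8],[[102,-1,83],[0,0,0],0.8],[[102,-1,100],[0,0,0],0.8],[[102,-1,115],[0,0,0],0.8],[[102,-1,127],[0,0,0],0.8],[[102,-1,136],[0,0,0],0.8],[[102,-1,142],[0,0,0],0.8],[[102,-1,145],[0,0,0],0.8],[[102,-1,145],[0,0,0],0.8],[[102,-1,145],[0,0,0],0.8]]'

```text
time: 10.15
ee_pos: [0.3981, 0.2508, 0.0548]
tcp_rot: [180.0, -0.0, 120.3]
wrist_force: [-0.7, 0.6, -2.2]
opening: 0.045
grasp_force: 31.2
```

Run:
```python
from h import *
im,d,o=shot("side"); P=world("side",d,o); np.savez("s2",im=im,P=P,d=d); print(o["ee_pos"],o["wrist_force"])
save("s2",cv2.resize(im[120:230,150:300],None,fx=4,fy=4))
b=near(P,d,.397,.252,.06,.03,.055); print(len(b),circ(b,.023,[.397,.252]))
```

```text
[0.39806236 0.25076814 0.05479095] [-0.73040351  0.55744837 -2.2189966 ]
112 [0.39658916 0.24878757]
```

View pics/s2.png

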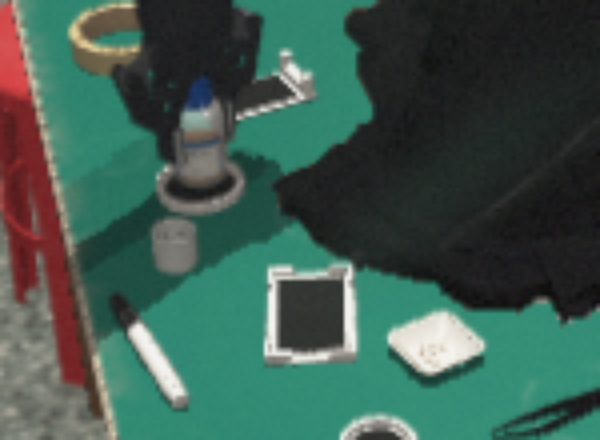

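The bottle is over the large ring, clear of the wall and the small beaker next to it. I'll lower it gently.

Emit:
play_rows --increments '[[[1,0,2],[0,0,0],0.8],[[2,-1,5],[0,0,0],0.8],[[2,-1,8],[0,0,0],0.8],[[2,-1,10],[0,0,0],0.8],[[2,-1,11],[0,0,0],0.8],[[2,-1,12],[0,0,0],0.8],[[2,-1,13],[0,0,0],0.8],[[2,-1,13],[0,0,0],0.8],[[2,-1,13],[0,0,0],0.8]]'

```text
time: 11.1
ee_pos: [0.396, 0.2519, 0.0416]
tcp_rot: [180.0, -0.0, 120.3]
wrist_force: [-2.1, -1.3, 2.9]
opening: 0.045
grasp_force: 31.6
```

Emit:
play_rows --increments '[[[0,0,0],[0,0,0],0.5],[[0,0,0],[0,0,0],0.45],[[0,0,0],[0,0,0],0.4],[[0,0,0],[0,0,0],0.35],[[0,0,0],[0,0,0],0.3],[[0,0,0],[0,0,0],0.2],[[0,0,0],[0,0,0],0.1],[[0,0,0],[0,0,0],0],[[0,0,0],[0,0,0],0],[[0,0,0],[0,0,0],0]]'

```text
time: 12.1
ee_pos: [0.3959, 0.2518, 0.0413]
tcp_rot: [180.0, 0.0, 120.3]
wrist_force: [0.5, 0.4, -0.7]
opening: 0.0857
grasp_force: 0.0
```

Emit:
play_rows --increments '[[[0,0,-3],[0,0,0],0],[[0,0,-12],[0,0,0],0],[[0,0,-25],[0,0,0],0],[[0,0,-45],[0,0,0],0],[[0,0,-70],[0,0,0],0],[[0,0,-100],[0,0,0],0],[[0,0,-130],[0,0,0],0],[[0,0,-150],[0,0,0],0],[[0,0,-160],[0,0,0],0]]'

```text
time: 13.0
ee_pos: [0.3965, 0.2522, 0.2044]
tcp_rot: [179.8, -0.0, 120.3]
wrist_force: [-0.1, 0.7, -0.2]
opening: 0.0852
grasp_force: 0.0
```

Run:
```python
from h import *
for n in ("side","wrist"):
    im,d,o=shot(n); P=world(n,d,o); save(n+"3",im); np.savez(n+"3",im=im,P=P,d=d)
    b=near(P,d,.397,.252,.05,.025,.055); t=near(P,d,.397,.252,.05,.083,.15); print(n,len(b),circ(b,.023,[.397,.252]),t.mean(0))
print(o["ee_pos"],o["tcp_rot"])
```

```text
side 116 [0.39659418 0.25121654] [0.39609818 0.24656713 0.08866989]
wrist 180 [0.39669793 0.25124455] [0.39599601 0.25229862 0.09049969]
[0.39657917 0.25226972 0.20476792] [ 1.79764749e+02 -8.59561995e-03  1.20303176e+02]
```

View pics/wrist3.png

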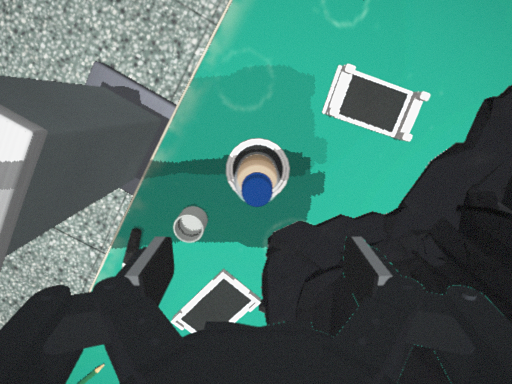

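The bottle stands upright inside the large ring. Next is the vial.

Emit:
play_rows --increments '[[[-6,-1,0],[0,0,0.6],0],[[-22,-4,0],[0,0,2.2],0],[[-44,-8,0],[0,0,4.4],0],[[-77,-13,0],[0,0,7.7],0],[[-110,-19,0],[0,0,11],0],[[-143,-25,0],[0,0,14.3],0],[[-176,-30,0],[0,0,17.6],0],[[-209,-36,0],[0,0,20.9],0],[[-242,-42,0],[0,0,24.2],0],[[-275,-47,0],[0,0,27.5],0],[[-309,-53,0],[0,0,30.8],0],[[-342,-59,4],[0,0,34.1],0],[[-375,-65,12],[0,0,37.4],0],[[-408,-70,24],[0,0,40.7],0],[[-441,-76,38],[0,0,44],0],[[-474,-82,52],[0,0,47.3],0],[[-507,-87,65],[0,0,50.6],0],[[-529,-91,75],[0,0,52.8],0],[[-545,-94,81],[0,0,54.5],0],[[-551,-95,84],[0,0,55],0]]'

```text
time: 15.1
ee_pos: [0.5913, -0.2729, 0.1153]
tcp_rot: [-179.8, 0.0, 65.2]
wrist_force: [0.4, 0.6, 0.4]
opening: 0.0852
grasp_force: 0.0
```

Run:
```python
from h import *
o=telemetry.get_obs(); im,d=camera("wrist"); P=world("wrist",d,o); np.savez("w4",im=im,P=P,d=d); print(o["ee_pos"],o["tcp_rot"])
for z0,z1 in ((.01,.045),):
    b=near(P,d,.5925,-.271,.03,z0,z1); print(len(b),circ(b,.0135,[.5925,-.271]))
t=near(P,d,.5925,-.271,.03,.056,.1); print(len(t),t.mean(0))
p,n=dark("wrist3",375,102); print(n,p.mean(0),rect(p))
```

```text
[ 0.5912649  -0.27292137  0.11532975] [-1.79846700e+02  3.15151391e-03  6.51736407e+01]
400 [ 0.59354514 -0.27110015]
1158 [ 0.59424235 -0.26963003  0.06411593]
2268 [0.46682857 0.3794646  0.0057519 ] (array([425.7, 363.8]), array([157.8,  49.4]), 20.7)
```

Emit:
play_rows --increments '[[[1,0,3],[0,0,0],0],[[2,1,12],[0,0,0],0],[[3,1,25],[0,0,0],0],[[3,1,42],[0,0,0],0],[[3,1,58],[0,0,0],0],[[3,1,72],[0,0,0],0],[[3,1,82],[0,0,0],0],[[3,1,87],[0,0,0],0],[[3,1,89],[0,0,0],0],[[3,1,89],[0,0,0],0]]'

```text
time: 16.15
ee_pos: [0.5942, -0.2696, 0.0285]
tcp_rot: [180.0, 0.0, 65.3]
wrist_force: [0.4, -0.3, 0.2]
opening: 0.0848
grasp_force: 0.0
```

Emit:
play_rows --increments '[[[0,0,0],[0,0,0],0.15],[[0,0,0],[0,0,0],0.3],[[0,0,0],[0,0,0],0.4],[[0,0,0],[0,0,0],0.5],[[0,0,0],[0,0,0],0.55],[[0,0,0],[0,0,0],0.6],[[0,0,0],[0,0,0],0.65],[[0,0,0],[0,0,0],0.7],[[0,0,0],[0,0,0],0.8],[[0,0,0],[0,0,0],0.9],[[0,0,0],[0,0,0],0.9]]' --grip_force 20

```text
time: 17.25
ee_pos: [0.5941, -0.2695, 0.0284]
tcp_rot: [180.0, 0.0, 65.3]
wrist_force: [0.1, -0.8, 0.9]
opening: 0.0263
grasp_force: 19.7
```

Emit:
play_rows --increments '[[[0,0,-3],[0,0,0],0.9],[[0,0,-10],[0,0,0],0.9],[[0,0,-25],[0,0,0],0.9],[[0,0,-45],[0,0,0],0.9],[[2,-4,-65],[0,0,0],0.9],[[6,-12,-80],[0,0,0],0.9],[[12,-24,-90],[0,0,0],0.9],[[20,-40,-95],[0,0,0],0.9],[[30,-60,-95],[0,0,0],0.9],[[40,-80,-95],[0,0,0],0.9],[[50,-100,-95],[0,0,0],0.9],[[60,-121,-95],[0,0,0],0.9],[[70,-141,-92],[0,0,0],0.9],[[80,-161,-87],[0,0,0],0.9],[[88,-177,-80],[0,0,0],0.9],[[94,-189,-70],[0,0,0],0.9],[[97,-196,-58],[0,0,0],0.9],[[99,-199,-45],[0,0,0],0.9],[[99,-199,-35],[0,0,0],0.9],[[99,-199,-30],[0,0,0],0.9]]'

```text
time: 19.25
ee_pos: [0.4544, -0.0964, 0.0574]
tcp_rot: [-180.0, 0.0, 65.3]
wrist_force: [-0.1, -0.2, -0.2]
opening: 0.0265
grasp_force: 19.8
```

Emit:
play_rows --increments '[[[0,0,2],[0,0,0],0.9],[[0,0,6],[0,0,0],0.9],[[0,0,11],[0,0,0],0.9],[[0,0,14],[0,0,0],0.9],[[0,0,15],[0,0,0],0.9],[[0,0,15],[0,0,0],0.9]]'

```text
time: 19.85
ee_pos: [0.4546, -0.0964, 0.0432]
tcp_rot: [-180.0, 0.0, 65.3]
wrist_force: [0.8, -0.5, -0.6]
opening: 0.0264
grasp_force: 19.8
```

Run:
```python
from h import *
o=telemetry.get_obs(); print(o["ee_pos"],o["tcp_rot"],o["wrist_force"],o["opening"])
for n in ("side","top"):
    im,d,o=shot(n); P=world(n,d,o); np.savez(n+"5",im=im,P=P,d=d)
    b=near(P,d,.4535,-.0977,.03,.022,.055); print(n,len(b),circ(b,.0135,[.4535,-.0977]) if len(b) else 0, b[:,2].max() if len(b) else 0)
    if n=="side": save("s5",cv2.resize(im[190:280,190:310],None,fx=5,fy=5))
```

```text
[ 0.45461178 -0.09642644  0.04317424] [-1.79989345e+02  2.18039921e-03  6.52996940e+01] [ 0.80812875 -0.53896014 -0.58568483] 0.026354792586747396
side 178 [ 0.45344164 -0.09973695] 0.054967268894640806
top 0 0 0
```

View pics/s5.png

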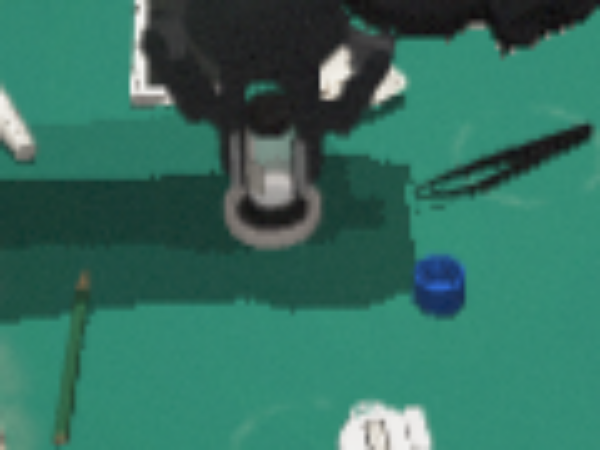

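The vial is centred over the small ring. Lower and release.

Emit:
play_rows --increments '[[[0,0,2],[0,0,0],0.9],[[0,0,5],[0,0,0],0.9],[[0,0,8],[0,0,0],0.9],[[0,0,10],[0,0,0],0.9],[[0,0,11],[0,0,0],0.9],[[0,0,11],[0,0,0],0.9],[[0,0,11],[0,0,0],0.9]]'

```text
time: 20.65
ee_pos: [0.4546, -0.0964, 0.0323]
tcp_rot: [-180.0, 0.0, 65.3]
wrist_force: [-0.9, 0.1, 0.7]
opening: 0.0263
grasp_force: 19.7
```

Emit:
play_rows --increments '[[[0,0,0],[0,0,0],0.72],[[0,0,0],[0,0,0],0.68],[[0,0,0],[0,0,0],0.64],[[0,0,0],[0,0,0],0.6],[[0,0,0],[0,0,0],0.55],[[0,0,0],[0,0,0],0.5],[[0,0,0],[0,0,0],0.4],[[0,0,0],[0,0,0],0.3],[[0,0,0],[0,0,0],0.2],[[0,0,0],[0,0,0],0.1],[[0,0,0],[0,0,0],0],[[0,0,0],[0,0,0],0]]'

```text
time: 21.85
ee_pos: [0.4547, -0.0964, 0.0323]
tcp_rot: [180.0, -0.0, 65.3]
wrist_force: [0.3, -0.0, 0.6]
opening: 0.0856
grasp_force: 0.0
```

Emit:
play_rows --increments '[[[0,0,-3],[0,0,0],0],[[0,0,-12],[0,0,0],0],[[0,0,-25],[0,0,0],0],[[0,0,-45],[0,0,0],0],[[0,0,-70],[0,0,0],0],[[0,0,-95],[0,0,0],0],[[0,0,-115],[0,0,0],0],[[0,0,-128],[0,0,0],0],[[0,0,-132],[0,0,0],0],[[0,0,-132],[0,0,0],0]]'

```text
time: 22.85
ee_pos: [0.4548, -0.0964, 0.1646]
tcp_rot: [180.0, -0.0, 65.3]
wrist_force: [-0.1, -0.5, 0.4]
opening: 0.0849
grasp_force: 0.0
```

Run:
```python
from h import *
im,d,o=shot("wrist"); P=world("wrist",d,o); save("w6",im); np.savez("w6",im=im,P=P,d=d); print(o["ee_pos"],o["tcp_rot"])
b=near(P,d,.4535,-.0977,.03,.02,.05); t=near(P,d,.4535,-.0977,.03,.06,.1); print(len(b),circ(b,.0135,[.4535,-.0977]),t.mean(0))
```

```text
[ 0.45481575 -0.09644221  0.16463605] [ 1.79962856e+02 -8.39982975e-03  6.53029066e+01]
252 [ 0.45426013 -0.0982308 ] [ 0.45492892 -0.0969123   0.06818445]
```

View pics/w6.png

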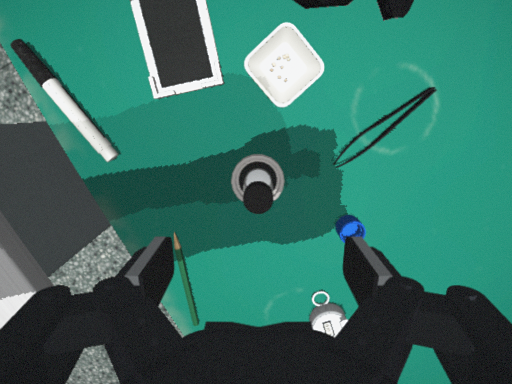

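The vial stands in the small ring. Next is the counter; I'll look at it from above first.

Emit:
play_rows --increments '[[[-4,2,0],[0,0,-0.5],0],[[-13,6,0],[0,0,-1.5],0],[[-29,14,0],[0,0,-3],0],[[-54,26,0],[0,0,-6],0],[[-83,40,0],[0,0,-9],0],[[-112,54,0],[0,0,-12],0],[[-141,67,0],[0,0,-15.5],0],[[-168,81,0],[0,0,-18.5],0],[[-195,93,0],[0,0,-21.5],0],[[-213,102,0],[0,0,-23.5],0],[[-222,106,0],[0,0,-24.5],0],[[-224,107,0],[0,0,-24.7],0],[[-224,107,0],[0,0,-24.7],0]]'

```text
time: 24.2
ee_pos: [0.4579, -0.3446, 0.1634]
tcp_rot: [-179.9, -0.1, 90.0]
wrist_force: [0.4, -0.2, 0.2]
opening: 0.0854
grasp_force: 0.0
```

Run:
```python
from h import *
o=telemetry.get_obs(); im,d=camera("wrist"); P=world("wrist",d,o); np.savez("w7",im=im,P=P,d=d); print(o["ee_pos"],o["tcp_rot"])
save("w7",cv2.resize(im[60:260,130:390],None,fx=3,fy=3))
for z0,z1 in ((.006,.012),(.012,.018),(.018,.022),(.022,.05)):
    p=near(P,d,.459,-.287,.06,z0,z1); print(z0,len(p),p.mean(0).round(4),rect(p))
p=near(P,d,.459,-.287,.023,.004,.019); print("case",circ(p,.021,[.459,-.287]))
for f,uv in (("w6",(180,50)),):
    p,n=dark(f,*uv); print(n,p.mean(0),rect(p))
```

```text
[ 0.45786604 -0.34464053  0.1634185 ] [-1.79933239e+02 -5.51181171e-02  8.99624607e+01]
0.006 21 [ 0.4552 -0.3081  0.0105] (array([ 456.5, -282.3]), array([67.1, 10.6]), 87.6)
0.012 135 [ 0.4541 -0.299   0.0156] (array([ 453.7, -289.7]), array([49.8, 35.4]), 74.3)
0.018 1317 [ 0.4556 -0.2855  0.0204] (array([ 454.8, -285.6]), array([39.8, 34.9]), 77.4)
0.022 361 [ 0.4705 -0.2886  0.0256] (array([ 461.5, -286.5]), array([32.1, 39.2]), 69.3)
case [ 0.45835816 -0.28694828]
4464 [0.44151653 0.0510831  0.00524378] (array([443.4,  29.7]), array([ 66.6, 133.1]), 6.7)
```

View pics/w7.png

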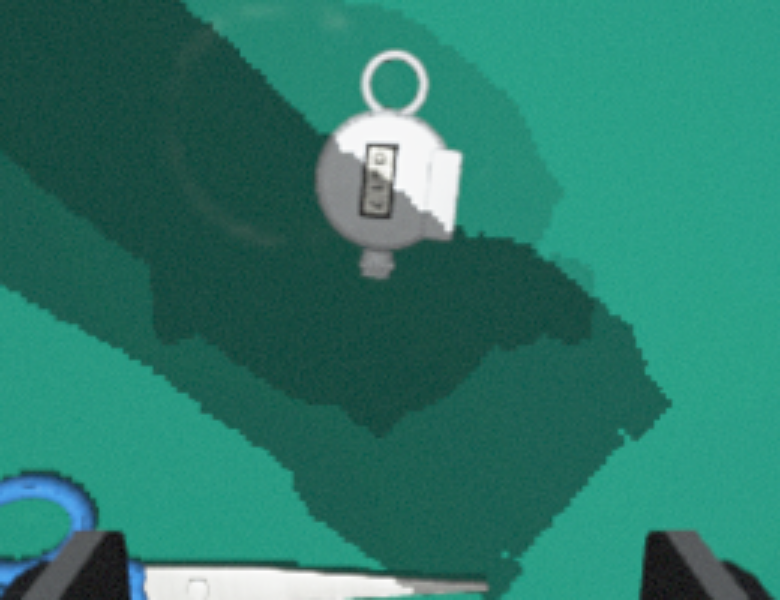

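The counter is seen from above with image up = +y and right = +x. In the crop, the case centre is ~(382,181), the knob (377,265), the loop (395,83) and the lever plate is on the +x side. The long axis is tilted about 5° toward +x.

```bash
cat >> h.py <<'E'
def ray(n,o,u,v,z):
    """world point at height z on the pixel's ray"""
    d=np.ones((384,512)); A=world(n,d,o); B=world(n,2*d,o); u0,v0=int(u),int(v); fu,fv=u-u0,v-v0
    g=lambda M:M[v0,u0]*(1-fu)*(1-fv)+M[v0,u0+1]*fu*(1-fv)+M[v0+1,u0]*(1-fu)*fv+M[v0+1,u0+1]*fu*fv
    a,b=g(A),g(B); return a+(b-a)*(z-a[2])/(b[2]-a[2])
def axis(p):
    q=p[:,:2]-p[:,:2].mean(0); w,V=np.linalg.eigh(q.T@q); return np.degrees(np.arctan2(V[1,1],V[0,1]))
E
python3 - <<'E'
from h import *
o=telemetry.get_obs(); 
c=ray("wrist",o,257.3,120.2,.020); k=ray("wrist",o,255.7,148.3,.010); l=ray("wrist",o,261.7,87.7,.010)
print(c,k,l,"axis deg from +y toward +x",np.degrees(np.arctan2(l[0]-k[0],l[1]-k[1])))
print("along",np.linalg.norm(l-c),np.linalg.norm(k-c))
z=np.load("w7.npz"); P,d=z["P"],z["d"]; p=near(P,d,.4575,-.287,.03,.017,.022); 
for f,u,v in (("top0",238,208),("top0",150,203),("wrist3",375,102)):
    p,n=dark(f,u,v); p=p[np.hypot(*(p[:,:2]-np.median(p[:,:2],0)).T)<.065]; print(f,p.mean(0),axis(p),rect(p))
E
```

```text
[ 0.45722213 -0.28597586  0.02      ] [ 0.45561626 -0.31281701  0.01      ] [ 0.46123561 -0.25735758  0.01      ] axis deg from +y toward +x 5.785675703804806
along 0.03057962982549591 0.02868843435328731
top0 [0.44433936 0.05795291 0.00279666] 77.24928194793632 (array([444.3,  57.9]), array([82.4, 43.5]), 76.8)
top0 [0.46766308 0.37881133 0.00298648] -164.99912484783815 (array([468.3, 379.2]), array([61.6, 38.6]), 12.8)
wrist3 [0.46720441 0.3797007  0.00460899] -166.7582042618439 (array([467.6, 379.7]), array([64.7, 42.2]), 12.8)
```

Emit:
play_rows --increments '[[[3,0,2],[0,0,0.5],0],[[10,0,6],[0,0,1.5],0],[[22,0,15],[0,0,2.5],0],[[35,0,30],[0,0,4],0],[[47,0,48],[0,0,5],0],[[55,0,66],[0,0,5.8],0],[[58,0,84],[0,0,5.8],0],[[58,0,100],[0,0,5.8],0],[[58,0,114],[0,0,5.8],0],[[58,0,125],[0,0,5.8],0],[[58,0,133],[0,0,5.8],0],[[58,0,138],[0,0,5.8],0],[[58,0,140],[0,0,5.8],0],[[58,0,140],[0,0,5.8],0],[[58,0,140],[0,0,5.8],0]]'

```text
time: 25.75
ee_pos: [0.4585, -0.2868, 0.0248]
tcp_rot: [180.0, 0.0, 84.2]
wrist_force: [0.1, -0.4, 0.4]
opening: 0.0853
grasp_force: 0.0
```

Emit:
play_rows --increments '[[[0,0,2],[0,0,0],0],[[0,0,3],[0,0,0],0.1],[[0,0,3],[0,0,0],0.2],[[0,0,3],[0,0,0],0.3],[[0,0,3],[0,0,0],0.36],[[0,0,3],[0,0,0],0.42],[[0,0,3],[0,0,0],0.48],[[0,0,3],[0,0,0],0.55],[[0,0,3],[0,0,0],0.62],[[0,0,3],[0,0,0],0.7],[[0,0,3],[0,0,0],0.7]]' --grip_force 20

```text
time: 26.85
ee_pos: [0.4583, -0.2867, 0.0215]
tcp_rot: [180.0, 0.0, 84.2]
wrist_force: [-2.6, 0.2, 4.1]
opening: 0.0417
grasp_force: 20.3
```

Emit:
play_rows --increments '[[[0,0,-3],[0,0,0],0.7],[[0,0,-10],[0,0,0],0.7],[[0,0,-25],[0,0,0],0.7],[[0,0,-48],[0,0,0],0.7],[[0,0,-75],[0,0,0],0.7],[[5,-1,-100],[0,0,0],0.7],[[15,-4,-120],[0,0,0],0.7],[[32,-8,-133],[0,0,1],0.7],[[54,-13,-140],[0,0,1.5],0.7],[[80,-19,-140],[0,0,2],0.7],[[108,-26,-140],[0,0,3],0.7],[[136,-32,-140],[0,0,4],0.7],[[164,-39,-140],[0,0,5],0.7],[[192,-46,-140],[0,0,6],0.7],[[217,-52,-140],[0,0,6.5],0.7],[[236,-56,-140],[0,0,7],0.7],[[247,-59,-140],[0,0,7],0.7],[[252,-60,-140],[0,0,7],0.7],[[252,-60,-140],[0,0,7],0.7],[[252,-60,-140],[0,0,7],0.7]]'

```text
time: 28.85
ee_pos: [0.4242, -0.0303, 0.1615]
tcp_rot: [180.0, 0.0, 77.2]
wrist_force: [-0.3, 0.5, -0.9]
opening: 0.0416
grasp_force: 20.4
```

Run:
```python
from h import *
o=telemetry.get_obs(); im,d=camera("wrist"); P=world("wrist",d,o); np.savez("w8",im=im,P=P,d=d); print(o["ee_pos"],o["tcp_rot"],o["opening"])
save("w8",im)
```

```text
[ 0.42417832 -0.03034946  0.16146234] [1.79985538e+02 8.91941774e-03 7.71887264e+01] 0.0415578640883436
```

View pics/w8.png

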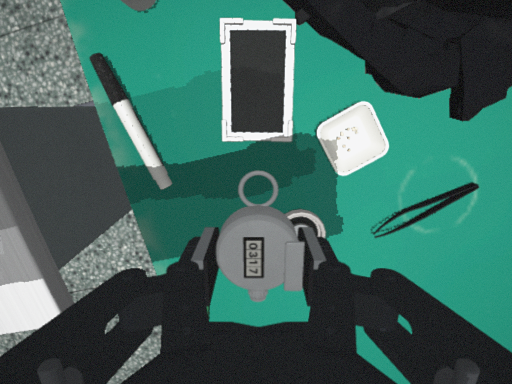

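The counter hangs straight in line with the tool. The whole tray is visible with its floor centre at ~(258,80), a white dish is at (352,138), and the forceps run from (375,235) to (478,186). I'll compute the poses.

Run:
```python
from h import *
p,n=dark("w8",258,80); print(n,p.mean(0),axis(p),rect(p))
z=np.load("w8.npz"); P,d,im=z["P"],z["d"],z["im"]; g=cv2.cvtColor(im,cv2.COLOR_RGB2GRAY)
m=(g<70)&(d>0)&(abs(P[...,0]-.585)<.075)&(abs(P[...,1]+.105)<.06)&(P[...,2]<.03)
k,l,s,c=cv2.connectedComponentsWithStats(m.astype(np.uint8)); print(s[:,4]); i=1+s[1:,4].argmax(); q=P[l==i]; print("forceps",q.mean(0),axis(q),rect(q),s[i])
o=telemetry.get_obs()
for name,(a,b) in {"ends":((375.5,236),(478.5,185))}.items(): print([ray("wrist",o,*t,.006).round(4) for t in (a,b)])
```

```text
5318 [0.44410639 0.06051301 0.00586093] 76.60878473984661 (array([443.9,  59.2]), array([88.8, 49.1]), 77.0)
[195595   1013]
forceps [ 0.59369525 -0.09743291  0.00605613] -165.28477360512002 (array([ 586.1, -101.4]), array([116.1,  22. ]), 16.1) [ 373  183  106   54 1013]
[array([ 0.5324, -0.1187,  0.006 ]), array([ 0.645 , -0.0865,  0.006 ])]
```

Emit:
play_rows --increments '[[[3,0,0],[0,0,0],0.7],[[10,0,0],[0,0,0],0.7],[[23,0,3],[0,0,0],0.7],[[40,0,8],[0,0,0],0.7],[[58,0,16],[0,0,0],0.7],[[74,0,28],[0,0,0],0.7],[[85,0,43],[0,0,0],0.7],[[90,0,60],[0,0,0],0.7],[[91,0,77],[0,0,0],0.7],[[91,0,93],[0,0,0],0.7],[[91,0,106],[0,0,0],0.7],[[91,0,116],[0,0,0],0.7],[[91,0,123],[0,0,0],0.7],[[91,0,126],[0,0,0],0.7],[[91,0,126],[0,0,0],0.7],[[91,0,126],[0,0,0],0.7]]'

```text
time: 30.5
ee_pos: [0.4445, 0.0589, 0.0358]
tcp_rot: [180.0, -0.0, 77.2]
wrist_force: [-0.2, 0.9, 0.3]
opening: 0.0413
grasp_force: 20.4
```

Run:
```python
from h import *
o=telemetry.get_obs(); im,d=camera("wrist"); P=world("wrist",d,o); np.savez("w9",im=im,P=P,d=d); print(o["ee_pos"],o["tcp_rot"],o["wrist_force"])
save("w9",cv2.resize(im[60:384,130:390],None,fx=1.8,fy=1.8))
```

```text
[0.44451812 0.05887996 0.03582136] [ 1.79956228e+02 -1.66769895e-02  7.71929723e+01] [-0.15806036  0.9195925   0.25947669]
```

View pics/w9.png

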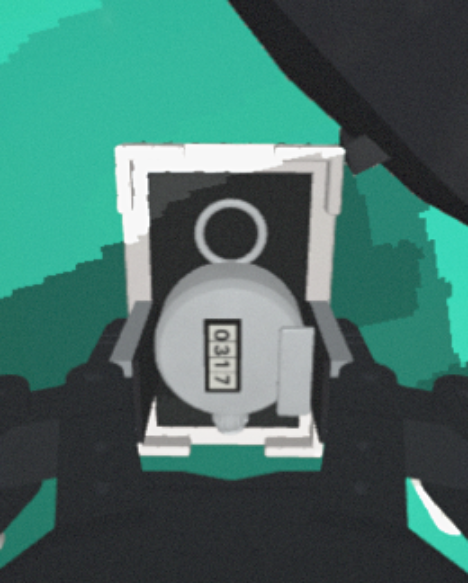

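The counter sits straight over the tray, centred across its width with the fingers in the gaps between corners. Lower it the rest of the way.

Emit:
play_rows --increments '[[[0,0,2],[0,0,0],0.7],[[0,0,5],[0,0,0],0.7],[[0,0,8],[0,0,0],0.7],[[0,0,9],[0,0,0],0.7],[[0,0,10],[0,0,0],0.7],[[0,0,10],[0,0,0],0.7],[[0,0,10],[0,0,0],0.7]]'

```text
time: 31.25
ee_pos: [0.444, 0.0589, 0.0254]
tcp_rot: [-180.0, 0.0, 77.2]
wrist_force: [-2.6, -0.2, 4.2]
opening: 0.0414
grasp_force: 21.1
```

Emit:
play_rows --increments '[[[0,0,0],[0,0,0],0.5],[[0,0,0],[0,0,0],0.46],[[0,0,0],[0,0,0],0.42],[[0,0,0],[0,0,0],0.36],[[0,0,0],[0,0,0],0.3],[[0,0,0],[0,0,0],0.25],[[0,0,0],[0,0,0],0.25],[[0,0,0],[0,0,0],0.25],[[0,0,-3],[0,0,0],0.25],[[0,0,-10],[0,0,0],0.25],[[0,0,-25],[0,0,0],0.25],[[0,0,-45],[0,0,0],0.2],[[0,0,-70],[0,0,0],0.1],[[0,0,-95],[0,0,0],0],[[0,0,-110],[0,0,0],0],[[0,0,-118],[0,0,0],0],[[0,0,-120],[0,0,0],0],[[0,0,-120],[0,0,0],0]]'

```text
time: 33.05
ee_pos: [0.444, 0.0588, 0.1447]
tcp_rot: [-180.0, 0.0, 77.2]
wrist_force: [-0.8, -0.2, 0.5]
opening: 0.0852
grasp_force: 0.0
```

Emit:
play_rows --increments '[[[-3,4,0],[0,0,-2],0],[[-8,10,0],[0,0,-6],0],[[-14,20,0],[0,0,-13],0],[[-22,31,0],[0,0,-20],0],[[-30,42,0],[0,0,-28],0],[[-39,54,0],[0,0,-36],0],[[-48,66,0],[0,0,-44],0],[[-57,79,0],[0,0,-52],0],[[-66,92,0],[0,0,-60],0],[[-75,104,0],[0,0,-68],0],[[-84,117,0],[0,0,-76],0],[[-92,129,0],[0,0,-84],0],[[-100,140,0],[0,0,-92],0],[[-108,150,0],[0,0,-100],0],[[-115,160,0],[0,0,-107],0],[[-120,168,0],[0,0,-113],0],[[-124,173,0],[0,0,-117],0],[[-125,175,0],[0,0,-119],0],[[-125,175,0],[0,0,-119],0],[[-125,175,0],[0,0,-119],0]]'

```text
time: 35.05
ee_pos: [0.5867, -0.1017, 0.1443]
tcp_rot: [180.0, -0.1, -163.9]
wrist_force: [-0.1, 0.8, 0.2]
opening: 0.0858
grasp_force: 0.0
```

Run:
```python
from h import *
o=telemetry.get_obs(); im,d=camera("wrist"); P=world("wrist",d,o); np.savez("w10",im=im,P=P,d=d); print(o["ee_pos"],o["tcp_rot"],o["q"])
save("w10",im); g=cv2.cvtColor(im,cv2.COLOR_RGB2GRAY)
m=(g<75)&(d>0)&(abs(P[...,0]-.585)<.075)&(abs(P[...,1]+.105)<.05)&(P[...,2]<.02)&(P[...,2]>-.005)
k,l,s,c=cv2.connectedComponentsWithStats(m.astype(np.uint8)); print(s[:,4]); i=1+s[1:,4].argmax(); q=P[l==i]; print("forceps",q.mean(0),axis(q),rect(q),s[i])
```

```text
[ 0.58674523 -0.10166517  0.14428636] [ 1.79958583e+02 -7.79496252e-02 -1.63864696e+02] [-9.83141119e+00  1.04774523e+01  4.45733458e+00  8.40680970e+01
  3.10554111e-03 -2.59666893e+01]
[188296      1      2      1      1      1      1      1      1      1
      1      1      1      1      1   8177      1      1      1      1
      2      1      1      1      1      1      1      1      1      1
      1      1      1      1      1      1      1      1      1      1
      1      1      2      1      1      1      1      1      1      1
      1      2      1      1      1      1      1      1      1      1
      1      1      2      1      1      1      1      2      1      1
      1      2      1      1      1      1      1      1      2      1
      1      1      1      1      1      2      1      1      1      1
      1      1      1      1      1      1      1      1      1      1
      1      2      1      1      1      1      1      1      1      4
      1      1      1      2      1      1      1      1      1      1
      1      1      1]
forceps [ 0.57243954 -0.09418237  0.00070404] 162.63364534817882 (array([568.7, -91.4]), array([ 98.2, 134.4]), 65.0) [ 198  104  131  139 8177]
```

View pics/w10.png

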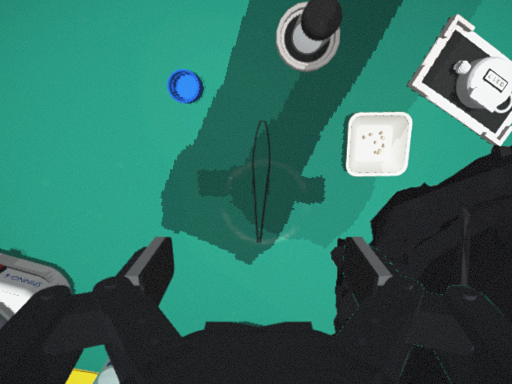

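The forceps lie under the gripper from (263,121) to (259,243), aligned with the tool. The counter in its tray and the vial in its ring are also visible.

Run:
```python
from h import *
o=telemetry.get_obs(); a,b=[ray("wrist",o,*t,.0055) for t in ((263,121),(259.3,243))]
z=np.load("w10.npz"); P,im=z["P"],z["im"].astype(int)
m=np.zeros(P.shape[:2],bool); m[115:250,245:278]=True; m&=(im.max(2)<48); q=P[m]; print(m.sum(),rect(q),axis(q))
print(a,b,(a+b)/2,np.linalg.norm(a-b),np.degrees(np.arctan2(*(a-b)[1::-1])))
w=np.argwhere(m); print([(r,w[w[:,0]==r,1].min(),w[w[:,0]==r,1].max()) for r in (140,160,175,190,210,230) if (w[:,0]==r).any()])
c=calibration("wrist"); M=R.from_euler("xyz",o["tcp_rot"],degrees=True).as_matrix()
for cen in ((a+b)/2,): print("tool shift",M.T@(cen-o["ee_pos"])*1000)
# counter check
p=near(P,z["d"],.444,.0588,.05,.012,.026); print("counter",p.mean(0),circ(near(P,z["d"],.444,.0588,.024,.021,.026),.021,[.444,.0588]))
```

```text
212 (array([586.6, -99.5]), array([107.4,  15.7]), 16.0) -167.35898487650024
[ 0.52982986 -0.11358589  0.0055    ] [ 0.64506648 -0.08352949  0.0055    ] [ 0.58744817 -0.09855769  0.0055    ] 0.11909184246811179 -165.38160605552534
[(140, np.int64(255), np.int64(255)), (160, np.int64(269), np.int64(269)), (175, np.int64(253), np.int64(268)), (190, np.int64(254), np.int64(267)), (210, np.int64(255), np.int64(263)), (230, np.int64(261), np.int64(261))]
tool shift [ -1.63278328   2.6821037  139.05900147]
counter [0.44341627 0.05254267 0.02238981] [0.45595192 0.05705477]
```

Emit:
play_rows --increments '[[[0,0,3],[0,0,0],0],[[-1,1,10],[0,0,0],0],[[-1,2,25],[0,0,0],0.1],[[-1,2,45],[0,0,0],0.2],[[-1,2,65],[0,0,0],0.3],[[-1,2,83],[0,0,0],0.4],[[-1,2,98],[0,0,0],0.45],[[-1,2,109],[0,0,0],0.5],[[-1,2,116],[0,0,0],0.5],[[-1,2,120],[0,0,0],0.5],[[-1,2,122],[0,0,0],0.5],[[-1,2,122],[0,0,0],0.5]]'

```text
time: 36.3
ee_pos: [0.5878, -0.0996, 0.0236]
tcp_rot: [-180.0, 0.0, -163.8]
wrist_force: [0.5, 0.2, -0.5]
opening: 0.0424
grasp_force: 0.0
```

Emit:
play_rows --increments '[[[0,0,0],[0,0,0],0.55],[[0,0,0],[0,0,0],0.6],[[0,0,0],[0,0,0],0.65],[[0,0,0],[0,0,0],0.7],[[0,0,0],[0,0,0],0.74],[[0,0,0],[0,0,0],0.78],[[0,0,0],[0,0,0],0.82],[[0,0,0],[0,0,0],0.86],[[0,0,0],[0,0,0],0.9],[[0,0,0],[0,0,0],0.95],[[0,0,0],[0,0,0],0.95]]' --grip_force 20

```text
time: 37.4
ee_pos: [0.5875, -0.0996, 0.0233]
tcp_rot: [-180.0, -0.0, -163.8]
wrist_force: [-0.9, 0.5, 0.6]
opening: 0.0137
grasp_force: 19.4
```

Emit:
play_rows --increments '[[[0,0,-3],[0,0,0],0.95],[[0,0,-10],[0,0,0],0.95],[[0,0,-25],[0,0,0],0.95],[[0,0,-50],[0,0,0],0.95],[[0,0,-80],[0,0,0],0.95],[[0,0,-110],[0,0,0],0.95],[[2,5,-140],[0,0,0],0.95],[[5,14,-160],[0,0,0],0.95],[[10,30,-172],[0,0,0],0.95],[[17,51,-175],[0,0,0],0.95],[[25,76,-175],[0,0,0],0.95],[[34,104,-175],[0,0,0],0.95],[[43,131,-175],[0,0,0],0.95],[[52,159,-175],[0,0,0],0.95],[[61,184,-175],[0,0,0],0.95],[[68,205,-175],[0,0,0],0.95],[[72,219,-175],[0,0,0],0.95],[[75,228,-175],[0,0,0],0.95],[[76,230,-175],[0,0,0],0.95],[[76,230,-175],[0,0,0],0.95]]'

```text
time: 39.4
ee_pos: [0.4504, 0.1, 0.1983]
tcp_rot: [-180.0, 0.0, -163.8]
wrist_force: [-0.4, 0.4, -1.1]
opening: 0.0134
grasp_force: 19.5
```

Run:
```python
from h import *
o=telemetry.get_obs(); im,d=camera("wrist"); P=world("wrist",d,o); np.savez("w11",im=im,P=P,d=d); print(o["ee_pos"],o["tcp_rot"],o["opening"])
# forceps in the tool frame
M=R.from_euler("xyz",o["tcp_rot"],degrees=True).as_matrix(); T=(P-o["ee_pos"])@M
m=(d>0)&(abs(T[...,1])<.02)&(abs(T[...,2]-.015)<.015)&(abs(T[...,0])<.075); q=T[m]*1000
print(m.sum(),q.min(0),q.max(0),rect(q),axis(q))
z=np.load("wrist3.npz"); a=np.radians(13); ex=np.array([np.cos(a),np.sin(a)]); ey=np.array([-ex[1],ex[0]])
for f in ("wrist3","top0","side0"):
    z=np.load(f+".npz"); p=near(z["P"],z["d"],.4675,.379,.075,.019,.03)
    e=p[:,:2]-[.4675,.379]; X,Y=e@ex*1000,e@ey*1000
    print(f,len(p),p[:,2].max()); 
    for s in (X<0,X>0): print("  x",np.percentile(X[s],[2,50,98]).round(1),"y",np.percentile(Y[s],[2,50,98]).round(1))
```

```text
[0.45044041 0.10002625 0.19831367] [-1.79990382e+02  3.16437344e-03 -1.63784641e+02] 0.013358234346812301
2014 [-5.47121917e+01 -1.99482809e+01  2.10196618e-02] [60.38747722 19.90995826 24.18768703] (array([ 3404.4, -1039.9]), array([110855.2,  38092.7]), 17.9) -178.8891344205457
wrist3 352 0.025833151783013403
  x [-46.7 -42.5 -37.3] y [-25.5  18.3  25.6]
  x [36.7 40.7 46.1] y [-25.7 -17.7  25.8]
top0 23 0.027952057867945787
  x [-47.6 -41.  -36.6] y [-25.5  18.1  23.2]
  x [39.9 42.4 46.8] y [-28.4  16.3  24.2]
side0 19 0.02501694601924772
  x [-47.1 -42.3 -39.4] y [-28.2  18.4  26.6]
  x [37.7 42.5 47.3] y [-28.    0.4  23.4]
```

Run:
```python
from h import *
z=np.load("w11.npz"); P,d=z["P"],z["d"]; o=telemetry.get_obs()
M=R.from_euler("xyz",o["tcp_rot"],degrees=True).as_matrix(); T=(P-o["ee_pos"])@M*1000
for lo,hi in ((-80,-50),(-50,-40),(-40,-30),(-30,-20),(-20,-12),(12,20),(20,30),(30,40),(40,50),(50,80)):
    m=(d>0)&(abs(T[...,1])<25)&(T[...,2]>5)&(T[...,2]<35)&(T[...,0]>lo)&(T[...,0]<hi); q=T[m]
    if len(q): print(lo,hi,len(q),"x",q[:,0].min().round(1),q[:,0].max().round(1),"y",np.percentile(q[:,1],[2,50,98]).round(1),"z",np.percentile(q[:,2],[2,50,98]).round(1))
```

```text
-80 -50 20 x -54.6 -50.0 y [-2.5 -1.1  1.3] z [13.5 18.5 22.9]
-50 -40 98 x -49.9 -40.1 y [-3.3 -1.6  2.4] z [12.6 13.8 22.9]
-40 -30 93 x -40.0 -30.1 y [-3.8 -2.2  3.5] z [12.4 13.8 22.1]
-30 -20 104 x -30.0 -20.1 y [-4.3 -3.2  4. ] z [12.3 13.8 22.3]
-20 -12 83 x -19.9 -12.0 y [-5.2 -3.7  5. ] z [12.3 13.7 22.3]
12 20 114 x 12.0 19.9 y [-7.6  6.9  8.4] z [13.4 14.8 21.3]
20 30 124 x 20.1 29.7 y [-7.5  7.5  8.8] z [13.5 14.9 21.1]
30 40 118 x 30.1 39.9 y [-7.2  6.5  8.4] z [13.2 14.3 17.9]
40 50 119 x 40.2 50.0 y [-6.   4.9  7.4] z [12.3 13.4 14.8]
50 80 138 x 50.0 60.5 y [-4.1 -0.6  5.8] z [11.  12.5 14.2]
```

Emit:
play_rows --increments '[[[-2,5,0],[0,0,0.2],0.95],[[-7,18,0],[0,0,0.5],0.95],[[-14,39,0],[0,0,0.8],0.95],[[-24,66,0],[0,0,1],0.95],[[-34,94,0],[0,0,1.2],0.95],[[-45,123,0],[0,0,1.5],0.95],[[-56,153,0],[0,0,1.8],0.95],[[-67,182,0],[0,0,2],0.95],[[-77,210,0],[0,0,2.2],0.95],[[-86,235,5],[0,0,2.4],0.95],[[-92,252,15],[0,0,2.5],0.95],[[-95,260,30],[0,0,2.5],0.95],[[-96,263,50],[0,0,2.5],0.95],[[-96,263,70],[0,0,2.5],0.95],[[-96,263,90],[0,0,2.5],0.95],[[-96,263,108],[0,0,2.5],0.95],[[-96,263,122],[0,0,2.5],0.95],[[-96,263,131],[0,0,2.5],0.95],[[-96,263,135],[0,0,2.5],0.95],[[-96,263,135],[0,0,2.5],0.95]]'

```text
time: 41.45
ee_pos: [0.4692, 0.3792, 0.063]
tcp_rot: [-180.0, -0.0, -166.3]
wrist_force: [0.3, -0.0, -0.3]
opening: 0.0136
grasp_force: 19.5
```

Run:
```python
from h import *
o=telemetry.get_obs(); im,d=camera("wrist"); P=world("wrist",d,o); print(o["ee_pos"],o["tcp_rot"],o["opening"])
a=np.radians(13); ex=np.array([np.cos(a),np.sin(a)]); ey=np.array([-ex[1],ex[0]])
e=P[...,:2]-[.4675,.379]; X,Y=e@ex*1000,e@ey*1000; Z=P[...,2]*1000; ok=(d>0)&(abs(Y)<30)
print("Z bands along forceps / rest")
for x in (-58,-54,-42,-30,30,42,54,58):
    for nm,z0,z1 in (("f",26,50),("r",1,26)):
        m=ok&(abs(X-x)<3)&(Z>z0)&(Z<z1)
        if m.any(): print(x,nm,m.sum(),"y",np.percentile(Y[m],[2,50,98]).round(1),"z",np.percentile(Z[m],[2,98]).round(1))
```

```text
[0.46916311 0.37917726 0.06301079] [-1.79987341e+02 -2.26770316e-02 -1.66310546e+02] 0.013624861911868598
Z bands along forceps / rest
-58 f 7 y [-3.3  1.3  2.3] z [49.4 50. ]
-58 r 98 y [-29.5  -2.6  28.4] z [1.  1.8]
-54 f 20 y [-4.8 -3.4  4.2] z [49. 50.]
-54 r 93 y [-27.8   0.2  25.4] z [1.  2.1]
-42 f 61 y [-6.7  4.9  6.4] z [48.1 49.8]
-42 r 857 y [-24.2   0.3  25.2] z [12.8 25. ]
-30 f 68 y [-8.2  6.2  7.8] z [44.5 49.5]
-30 r 679 y [-24.6  -0.1  25.3] z [2.9 5.9]
30 f 51 y [-4.5 -2.9  3.8] z [40.9 49.8]
30 r 116 y [-4.9  0.3  5.6] z [3.4 5.5]
42 f 53 y [-3.3 -2.2  2.4] z [40.8 49.7]
42 r 145 y [-8.2  0.8  8.5] z [13.1 15.5]
54 f 23 y [-2.4 -0.9  2. ] z [40.2 49.6]
54 r 3 y [1.8 3.2 8.2] z [1.1 1.7]
58 f 13 y [-1.  -0.9  0.9] z [40.1 46.4]
58 r 9 y [-2.4  1.8  9.1] z [1.1 1.7]
```

The forceps are centred over both notches. Lower and check for contact.

Emit:
play_rows --increments '[[[0,0,2],[0,0,0],0.95],[[0,0,6],[0,0,0],0.95],[[0,0,11],[0,0,0],0.95],[[0,0,16],[0,0,0],0.95],[[0,0,20],[0,0,0],0.95],[[0,0,22],[0,0,0],0.95],[[0,0,24],[0,0,0],0.95],[[0,0,25],[0,0,0],0.95],[[0,0,25],[0,0,0],0.95],[[0,0,25],[0,0,0],0.95]]'

```text
time: 42.5
ee_pos: [0.4693, 0.3795, 0.0384]
tcp_rot: [180.0, 0.0, -166.3]
wrist_force: [-0.5, -0.1, 0.1]
opening: 0.0136
grasp_force: 19.5
```

Emit:
play_rows --increments '[[[0,0,0.5],[0,0,0],0.95],[[0,0,1],[0,0,0],0.95],[[0,0,1],[0,0,0],0.95],[[0,0,1],[0,0,0],0.95]]'

```text
time: 42.9
ee_pos: [0.4692, 0.3794, 0.0373]
tcp_rot: [-180.0, 0.0, -166.3]
wrist_force: [1.3, -0.4, 0.0]
opening: 0.0135
grasp_force: 19.5
```

Emit:
play_rows --increments '[[[0,0,0],[0,0,0],0.85],[[0,0,0],[0,0,0],0.82],[[0,0,0],[0,0,0],0.78],[[0,0,0],[0,0,0],0.74],[[0,0,0],[0,0,0],0.7],[[0,0,0],[0,0,0],0.65],[[0,0,0],[0,0,0],0.6],[[0,0,0],[0,0,0],0.5],[[0,0,0],[0,0,0],0.4],[[0,0,0],[0,0,0],0.3],[[0,0,0],[0,0,0],0.3],[[0,0,0],[0,0,0],0.3]]'

```text
time: 44.1
ee_pos: [0.4692, 0.3794, 0.0373]
tcp_rot: [180.0, 0.0, -166.3]
wrist_force: [0.5, -0.0, 0.0]
opening: 0.06
grasp_force: 0.0
```

Emit:
play_rows --increments '[[[0,0,-3],[0,0,0],0.3],[[0,0,-10],[0,0,0],0.3],[[0,0,-25],[0,0,0],0.3],[[0,0,-45],[0,0,0],0.3],[[0,0,-70],[0,0,0],0.2],[[0,0,-95],[0,0,0],0.1],[[0,0,-120],[0,0,0],0],[[0,0,-140],[0,0,0],0],[[0,0,-148],[0,0,0],0],[[0,0,-150],[0,0,0],0],[[0,0,-150],[0,0,0],0]]'

```text
time: 45.2
ee_pos: [0.4691, 0.3793, 0.187]
tcp_rot: [-180.0, -0.0, -166.3]
wrist_force: [0.2, -0.1, 0.4]
opening: 0.0853
grasp_force: 0.0
```

Run:
```python
from h import *
o=telemetry.get_obs(); w,d=camera("wrist"); P=world("wrist",d,o); print(o["ee_pos"],o["opening"])
a=np.radians(13); ex=np.array([np.cos(a),np.sin(a)]); ey=np.array([-ex[1],ex[0]])
e=P[...,:2]-[.4675,.379]; X,Y=e@ex*1000,e@ey*1000; Z=P[...,2]*1000
m=(d>0)&(abs(Y)<14)&(Z>17)&(Z<32); print("forceps X",np.percentile(X[m],[0,1,99,100]).round(1),"Z",np.percentile(Z[m],[2,50,98]).round(1))
for x in (-50,-42,-30,0,30,42,50):
    k=m&(abs(X-x)<3); print(x,np.percentile(Y[k],[2,98]).round(1) if k.any() else None,np.percentile(Z[k],98).round(1) if k.any() else None)
s,_=camera("side"); t,_=camera("top")
A=cv2.resize(w[0:260,60:460],(400,260)); B=cv2.resize(s[120:290,150:350],(400,340))
C=cv2.resize(t[180:245,120:310],None,fx=2.1,fy=2.1); C=cv2.copyMakeBorder(C,0,600-C.shape[0],0,400-C.shape[1],cv2.BORDER_CONSTANT) if C.shape[1]<=400 else C[:, :400]
save("fin",np.hstack([np.vstack([A,B]),C]))
```

```text
[0.46913521 0.37933093 0.18700588] 0.08525516107296058
forceps X [-58.8 -53.7 184.6 187.1] Z [18.  23.3 31.1]
-50 [-4.9  5.1] 20.1
-42 [-6.5  6.3] 19.4
-30 [-7.7  7.5] 19.8
0 [-7.6  7.5] 22.2
30 [-4.1  4.3] 23.9
42 [-3.   3.4] 24.6
50 [-1.8  2.5] 25.5
```

View pics/fin.png

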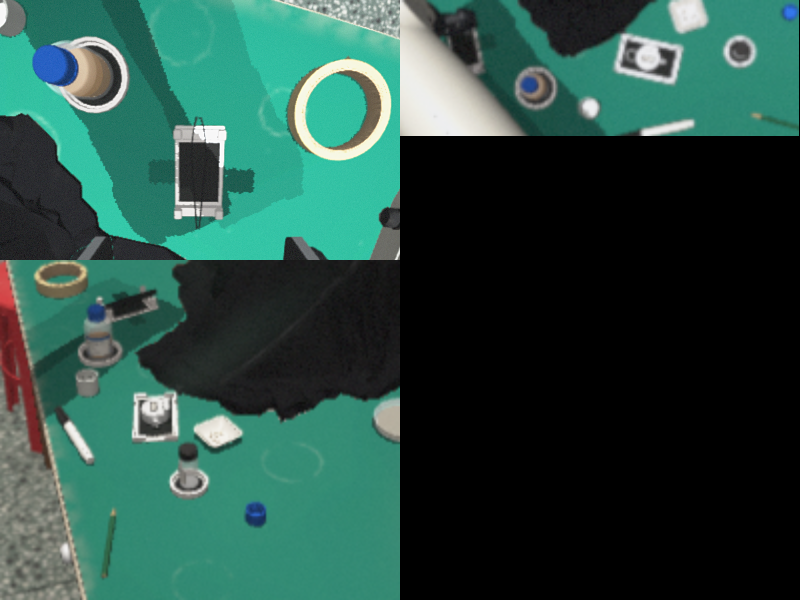

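All four things sit in their holders: bottle and vial upright in their cups, counter centred in the tray, forceps across both notches. The gripper is open and clear of everything.

```bash
python3 -c "
from workcell import workorder; print(workorder.job_done())"
```

```text
the job is handed in; nothing more can be done
None
```

I put the bottle, vial, counter and forceps into their holders in that order, let go of each, and handed the job in at about 45 s; the final images showed all four in place, but no verdict came back.

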